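# Pack the fitting caddy by its outlines

### The arm

A 6-joint arm with a two-finger parallel gripper is mounted at the origin on a cart in front of the work surface, level with it; the furniture and walls round the work are solid. World frame = base frame: x ahead of the robot, y to its left, z up, the work surface at z = 0. Lengths are in m, angles in rad, forces in N, time in s.
With the tool pointing down it reaches from about 0.375 to 0.975 m from the base axis. Payload 3.8 kg.
Tool frame: the origin (TCP) lies at the very end of the fingers, on their centre line; the grasp point (between the pads) lies 19 mm behind it; z points along the fingers, y is the direction in which the jaws open and shut (so a half turn about z gives the same grasp; the last joint's range is limited). The gripper opens to 85 mm and grips with 20 to 120 N. Pads are 22 mm wide; open, the fingers measure 114 mm over their backs; the gripper's body (76 mm by 85 mm) begins 54 mm behind the grasp point. The pads swing forward as they close: fully open they stand 13 mm farther back than shut.
Start: joints at [-0.037, 0.264, 1.604, -0, 1.274, -0.037], TCP at [0.675, -0, 0.231] pointing down, gripper open.
Joint ranges: [-2.63, 2.63], [-0.94, 2.18], [0.31, 2.57], [-1.31, 4.45], [0, 2.66], [-2.55, 2.55]. Speed limits (rad/s): [2.57, 2.57, 3.14, 3.14, 3.14, 3.14].

### API

Orientations are given as a rotation vector (axis times angle).
In Python, from workcell import bot, viewer, finish_job gives the robot as it stands.
- The arm moves only by the tool servo_tool, never from a script. Its argument "plan" is a list that holds one entry, the list of rows, each a list of 6 numbers: the shift along the tool's x, y, z in cm, then the turn, a rotation vector about the tool's x, y, z in degrees. A call has 1 to 20 rows; each row is the pose to reach, as a shift and turn from the pose measured when the call began, along the tool's axes at that moment; what a row does not reach only later rows make up. A row lasts 1/12 s, in which the tool goes at most 41.7 mm and 7.16 degrees, less where a joint would pass 70% of its speed; a pose out of reach is approached as far as the arm can. A call with a gripper value outside its range is refused whole. "claw" is the finger opening in cm, from 0 to 8.54, set as the call begins (left out, the last holds). The fingers move at their own pace and stop on an object; "grip_force" is the grip in N (left out, the last holds). Time passes only in rows, so rows that repeat a pose let the fingers close. It gives the time, the measured TCP pose, the force and the opening at its end, in the units of the state.
- bot.read_state(): the state, without advancing time (a new reading comes with each control period).
- viewer.read_camera(name): name is "scene" or "side" or "wrist"; returns a dict with "color" (400x640x3 uint8, red, green, blue), "fx", "fy", "cx", "cy" (pixels), "k1" (the pictures are not rectified: a ray, as slopes to the right and down, at radius r is drawn at 1 + k1 r^2 times it, then the intrinsics apply), "eye" and "rotation" of the camera in the world; the wrist camera has in their place "T_tool_cam" (4x4, takes a point from camera to tool coordinates, whose origin is the TCP and whose axes are the flange's). Camera axes: x right, y down, z forward; pixel columns grow to the right and rows downward; lengths in m; the calibration is good to about 2 mm. A picture is of the moment at which its call begins: read the wrist's pose just before it. There is no depth.
- finish_job(): hands the job in, once; it reports no verdict.
The state is a dict: "time": time; "q": joint angles; "joint_vel": joint speeds; "joint_torque": joint torques, N m; "tool_pos": TCP position; "tcp_rot": TCP orientation; "wrist_force": force on the tool from outside, world axes, zero at the start; "torque": the same for the moment, N m; "width": opening from 0.0 (shut) to 1.0 (fully open).
Only numpy, scipy, OpenCV 4.12 (cv2) and the standard library are available. Lean on these libraries where they do the work, as an engineer would, in place of code of your own. Each camera call takes 0.05 s, during which the arm holds its last target.

### The job

Pack the low wooden caddy for the next guitar: lay the peg winder, the block with the six bits, the reddish wooden stick and the sanding block each flat on its own dark outline in the caddy, lengthwise along the outline (either way round). Leave the look-alikes - the hex key, the pencil and the empty bit block - lying on the bench where they are.

Things in the scene. Friction and masses are not known exactly. Their poses are not given: they have to be found in the camera images.
- caddy: Low tray, 204 (x) x 216 (y) x 14 mm, wooden rim 4 mm thick, at any yaw, does not shift. Its grey floor, 3 mm above the bench, bears four dark outlines. Origin: centre of the underside, z up. Outline centres in caddy axes (x, y mm): block with bits (-48, 50), sanding block (-48, -52), stick (45, 48), winder (45, -56), drawn as the tools lie with their axes parallel to the caddy's (long side along y).
- peg_winder: Black cranked string winder, 62 (x) x 78 (y) x 19 mm high. Origin: centre of its 62 x 78 footprint, on the underside, z up. Its round handle, the part to hold, is 19 mm wide (x -31 to -12 mm) and runs along y from -7 to 39 mm, 19 mm high; a thin crank goes from there to the socket head at x 17 to 31, y -39 to -15 mm.
- bit_block: Wooden block with six steel bits standing in it: block 32 (x) x 90 (y) x 24 mm high, bits up to 52 mm. Hold it across the 32 mm. Origin: centre of the underside, z up.
- wood_stick: Plain reddish-brown square-edged hardwood stick, 14 (x) x 105 (y) x 8 mm high. Origin: centre of the underside, z up.
- sanding_block: Wooden sanding block with an abrasive sheet underneath, 46 (x; the wood 44) x 70 (y) x 24 mm high; the lowest 2 mm is the sheet. Origin: centre of the underside, z up.
- hex_key: Thin black L-shaped hex key, 24 (x) x 77 (y) x 4 mm. Stays where it is. Origin: centre of the underside.
- pencil: Round pencil, 7 (x) x 123 (y) x 7 mm. Stays where it is. Origin: centre of the underside.
- empty_block: Wooden bit block without bits, 32 (x) x 90 (y) x 24 mm, six empty holes in its top. Stays where it is. Origin: centre of the underside.
Not all that is in view belongs to the job. Several things have the shape of the wood_stick; the one meant has the colours described above.

How it is judged:
By the outcome, as a careful person would: the job done as asked, in the order asked, and still so for the second after the job is handed in, with the robot touching nothing.
It also fails if it takes over 109 s, if anything falls off the work surface, if the arm or the gripper's body presses on something with over 40 N, if the wrist force passes 120 N, or if a joint passes its speed limit or range.

## Working session

There is one attempt and no reset: what is moved stays moved. The work goes in short steps, Python scripts to look and compute and a tool call to move; the robot and the scene stay as the last step left them, time stands still between calls to the robot, and variables do not carry over. Pictures are saved under pics/ and viewed, and the job is handed in when it is done.

Besides the shell and the picture viewer there is one more tool, called after "Request:" as a command line: name --argument value ..., lists and objects as JSON in quotes. servo_tool: Moves the arm, as the interface text tells. Its arguments: {"type":"object","properties":{"plan":{"type":"array"},"claw":{"type":"number"},"grip_force":{"type":"number"}},"required":["plan"]}

```bash
ls; mkdir -p pics; cat > h.py <<'E'
import numpy as np, cv2
from scipy.spatial.transform import Rotation as R
from workcell import bot, viewer, finish_job
def shot(name,fn):
    s=bot.read_state(); c=viewer.read_camera(name)
    if name=='wrist':
        T=np.eye(4);T[:3,:3]=R.from_rotvec(s['tcp_rot']).as_matrix();T[:3,3]=s['tool_pos']
        M=T@np.array(c['T_tool_cam']);c['eye']=M[:3,3];c['rotation']=M[:3,:3]
    cv2.imwrite('pics/'+fn+'.png',np.array(c['color'])[:,:,::-1])
    np.save('pics/'+fn+'.npy',c,allow_pickle=True); return c
def load(fn): return np.load('pics/'+fn+'.npy',allow_pickle=True).item()
def ray(c,u,v):
    x=(u-c['cx'])/c['fx'];y=(v-c['cy'])/c['fy'];X,Y=x,y
    for _ in range(20):
        f=1+c['k1']*(X*X+Y*Y);X,Y=x/f,y/f
    return np.array(c['rotation'])@np.array([X,Y,1.])
def pt(c,u,v,z):
    d=ray(c,u,v);e=np.array(c['eye']);return e+d*(z-e[2])/d[2]
def proj(c,P):
    p=np.array(c['rotation']).T@(np.array(P)-np.array(c['eye']));X,Y=p[0]/p[2],p[1]/p[2];f=1+c['k1']*(X*X+Y*Y)
    return np.array([c['fx']*X*f+c['cx'],c['fy']*Y*f+c['cy']])
def crop(fn,u0,v0,u1,v1,k,out):
    im=cv2.imread('pics/'+fn+'.png')[v0:v1,u0:u1]
    im=cv2.resize(im,None,fx=k,fy=k,interpolation=cv2.INTER_CUBIC)
    for u in range((u0//20+1)*20,u1,20):
        cv2.putText(im,str(u),(int((u-u0)*k),8),0,.3,(0,0,255));cv2.line(im,(int((u-u0)*k),10),(int((u-u0)*k),16),(0,0,255))
    for v in range((v0//20+1)*20,v1,20):
        cv2.putText(im,str(v),(0,int((v-v0)*k)),0,.3,(0,0,255));cv2.line(im,(20,int((v-v0)*k)),(26,int((v-v0)*k)),(0,0,255))
    cv2.imwrite('pics/'+out+'.png',im)
E
python3 - <<'E'
from h import *
s=bot.read_state();print(s)
for n in ['scene','side','wrist']:
    c=shot(n,n+'0');print(n,c['fx'],c['k1'],c['eye'],c['rotation'],c.get('T_tool_cam'))
E
```

```text
pics
{'time': 0.0, 'q': array([-3.68937170e-02,  2.64771600e-01,  1.60539318e+00,  4.32282624e-05,
        1.27367878e+00, -3.69254983e-02]), 'joint_vel': array([-9.02450386e-05, -1.43185798e-03, -1.17719451e-03, -1.13444390e-03,
        5.13828102e-04, -8.30549410e-04]), 'joint_torque': array([ 6.10465631e-04, -5.15121067e+01, -3.67308676e+01, -4.07824507e-05,
        1.31324201e-02,  1.46811578e-05]), 'tool_pos': array([6.74266697e-01, 4.38400261e-05, 2.29939226e-01]), 'tcp_rot': array([-2.22023356, -2.22027592,  0.00235735]), 'wrist_force': array([ 0.08806243, -0.02792884, -0.59910938]), 'torque': array([0.0432712 , 0.07659003, 0.01764872]), 'width': 1.0000477671849666}
scene 428.13370523649644 -0.11665323822999343 [0.20632336 0.64024181 0.79842949] [-0.65821945  2.64540006 -1.13139739] None
side 495.7242712178035 -0.06586020681643358 [ 0.16893696 -1.20821456  0.85036051] [-2.14526595  0.32338124 -0.18300097] None
wrist 346.0624696860889 0.007424205957394232 [0.6747191  0.0786464  0.37380096] [[ 9.99997555e-01  5.37644625e-04 -2.14505202e-03]
 [-1.43538858e-04 -9.52169073e-01 -3.05571653e-01]
 [-2.20674115e-03  3.05571214e-01 -9.52166668e-01]] [[-1.22741525e-04 -9.52142884e-01 -3.05653256e-01  7.86413313e-02]
 [ 9.99999965e-01 -4.49386767e-05 -2.61582294e-04  7.87264308e-05]
 [ 2.35328067e-04 -3.05653277e-01  9.52142856e-01 -1.43683212e-01]
 [ 0.00000000e+00  0.00000000e+00  0.00000000e+00  1.00000000e+00]]
```

```bash
sed -i "s/    cv2.imwrite('pics\/'+fn+'.png',np.array(c/    else: c['rotation']=R.from_rotvec(c['rotation']).as_matrix()\n&/" h.py
python3 - <<'E'
from h import *
for n in ['scene','side']:
    c=shot(n,n+'0')
shot('wrist','wrist0')
E
```

```text
(no output)
```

View pics/scene0.png

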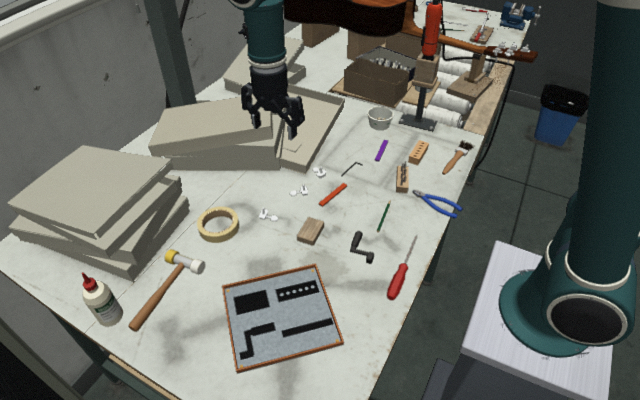

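View pics/side0.png

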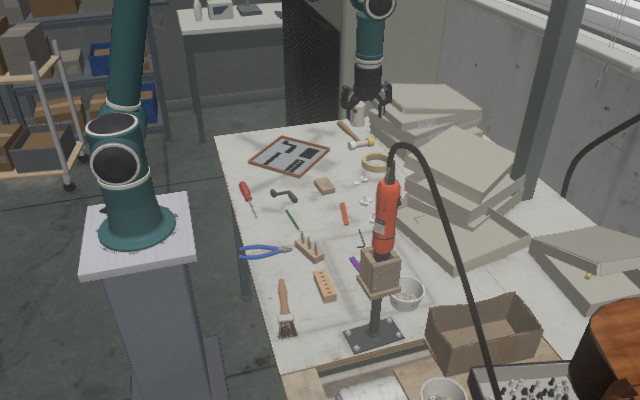

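View pics/wrist0.png

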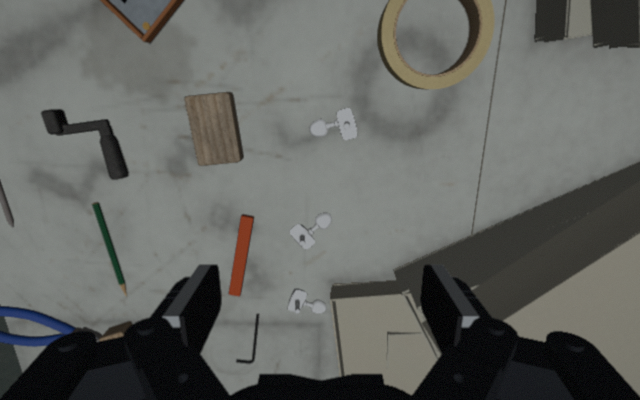

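```bash
python3 - <<'E'
from h import *
crop('scene0',210,255,350,375,5.5,'a1')
crop('scene0',290,130,450,280,4,'a2')
crop('wrist0',20,80,260,310,3,'a3')
E
```

```text
(no output)
```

View pics/a1.png

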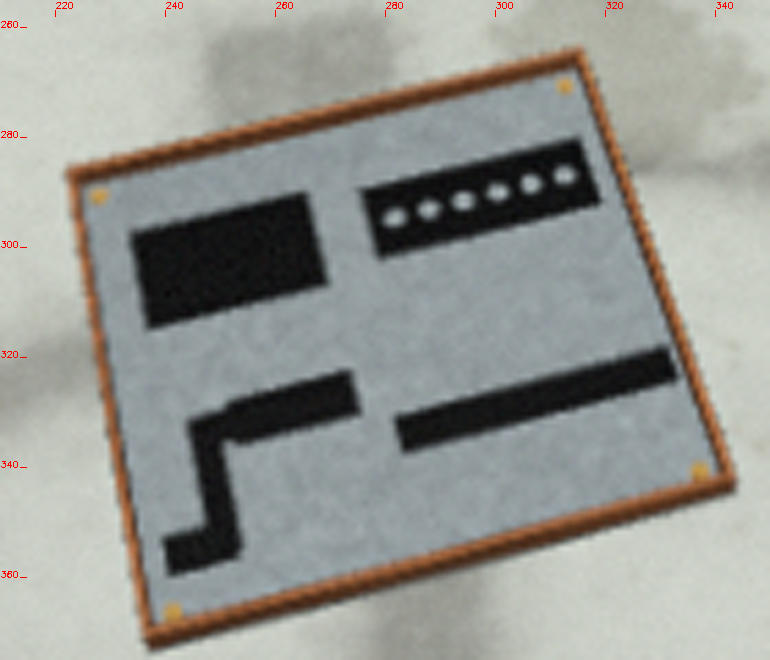

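View pics/a2.png

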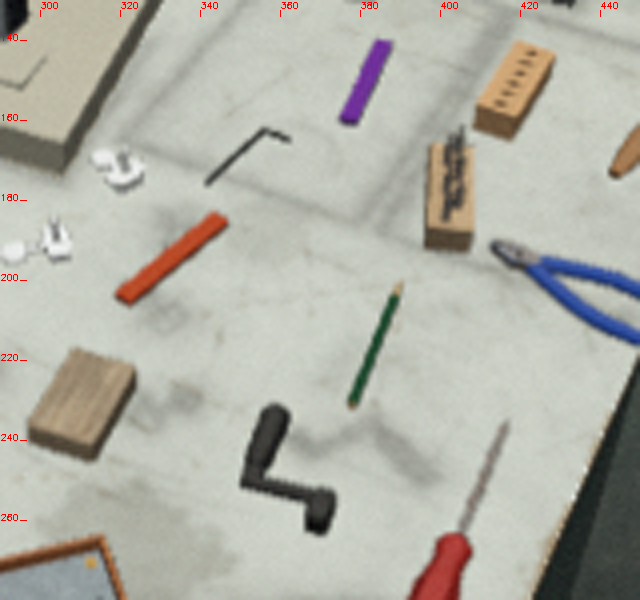

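View pics/a3.png

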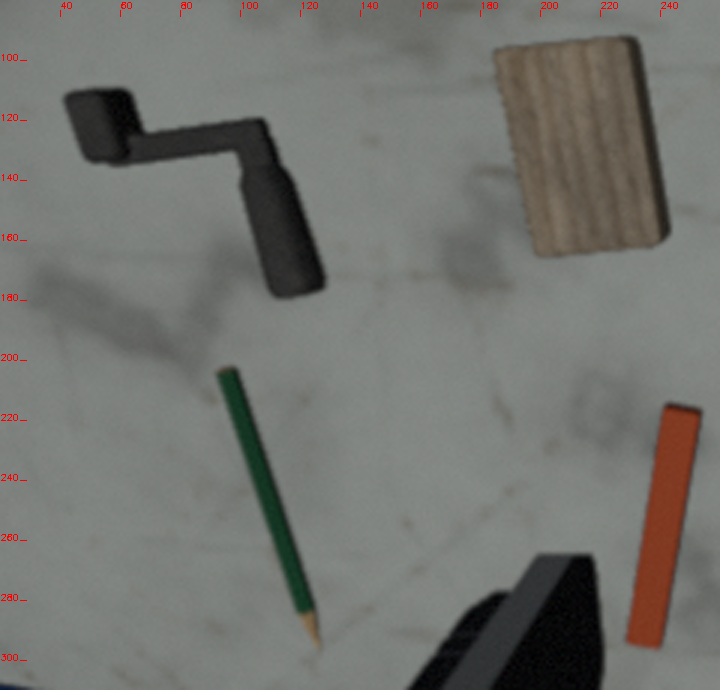

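```bash
python3 - <<'E'
from h import *
crop('side0',210,120,420,350,2.6,'b1')
crop('scene0',300,0,560,170,3,'b2')
c=load('scene0')
print('caddy rim corners z14', [pt(c,u,v,.014)[:2].round(4) for u,v in [(222.5,285.5),(315,264),(343,343.5),(236.5,371)]])
print('col',[c['color'][v,u] for v,u in [(194,333),(190,338),(150,382)]])
w=load('wrist0')
f=lambda c,L,z:[pt(c,u,v,z)[:2].round(4).tolist() for u,v in L]
print('stick w',f(w,[(241,214.5),(253.5,216.5),(240,296),(229,294.5)],.008))
print('stick s',f(c,[(319,204),(343,183)],.008))
print('sand w',f(w,[(184.5,96.5),(231,92),(241.5,160),(199,165)],.024))
print('sand s',f(c,[(297,239),(309,217),(322,222),(313,243)],.024))
E
```

```text
caddy rim corners z14 [array([0.6579, 0.2723]), array([0.5073, 0.1241]), array([0.3636, 0.2702]), array([0.5154, 0.417 ])]
col [array([181,  70,  34], dtype=uint8), array([188,  78,  43], dtype=uint8), array([112,  49, 156], dtype=uint8)]
stick w [[0.5849, -0.0552], [0.5988, -0.0576], [0.5763, -0.1609], [0.5631, -0.1588]]
stick s [[0.5951, -0.0562], [0.576, -0.1597]]
sand w [[0.5428, 0.0722], [0.5881, 0.0764], [0.5935, 0.01], [0.5495, 0.0048]]
sand s [[0.5769, 0.086], [0.5873, 0.01], [0.5506, 0.0097], [0.5374, 0.079]]
```

View pics/b1.png

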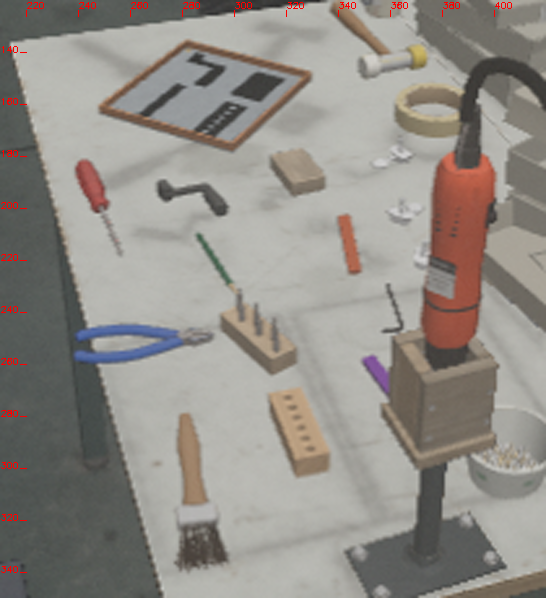

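View pics/b2.png

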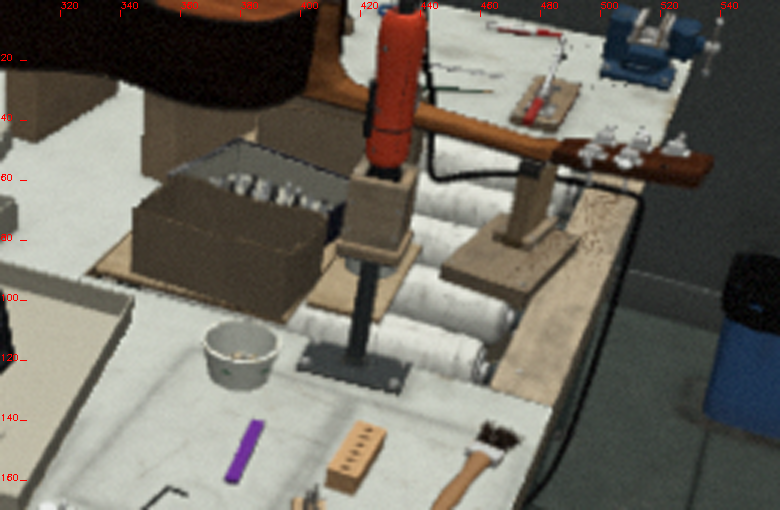

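```bash
cat >> h.py <<'E'
def f(c,L,z): return np.array([pt(c,u,v,z)[:2] for u,v in L])
def move(P,yaw_jaw,s=None):
    """needed rows (cm, deg) to bring TCP to P pointing down with jaws along world yaw_jaw (deg, mod 180)"""
    s=s or bot.read_state();M=R.from_rotvec(s['tcp_rot'])
    best=None
    for k in (0,180):
        a=np.radians(yaw_jaw+k);y=np.array([np.cos(a),np.sin(a),0]);z=np.array([0,0,-1.]);x=np.cross(y,z)
        T=R.from_matrix(np.c_[x,y,z]);rv=(M.inv()*T).as_rotvec(degrees=True)
        if best is None or np.linalg.norm(rv)<np.linalg.norm(best): best=rv
    return np.round(M.inv().apply(np.array(P)-s['tool_pos'])*100,2),np.round(best,2)
def draw(fn,polys,out,box=None,k=1):
    c=load(fn);im=cv2.imread('pics/'+fn+'.png')
    u0,v0,u1,v1=box or (0,0,640,400)
    im=cv2.resize(im[v0:v1,u0:u1],None,fx=k,fy=k,interpolation=cv2.INTER_CUBIC)
    for p in polys:
        q=np.array([(proj(c,x)-[u0,v0]+.5)*k for x in p]);cv2.polylines(im,[q.astype(np.int32)],True,(0,255,255),1)
    cv2.imwrite('pics/'+out+'.png',im)
def place(x,y,yaw,pts,z):
    a=np.radians(yaw);r=np.array([[np.cos(a),-np.sin(a)],[np.sin(a),np.cos(a)]])
    return [[*(r@np.array(p)+[x,y]),z] for p in pts]
def rect(cx,cy,w,h): return [(cx-w/2,cy-h/2),(cx+w/2,cy-h/2),(cx+w/2,cy+h/2),(cx-w/2,cy+h/2)]
E
python3 - <<'E'
from h import *
w=load('wrist0')
print('handle',f(w,[(100.5,143),(117,137),(127.5,174),(111,178)],.0095).round(4).tolist(), 'head',f(w,[(42,111),(65,132)],.019).round(4).tolist())
E
```

```text
handle [[0.4437, 0.0251], [0.4621, 0.0313], [0.4662, -0.0082], [0.4477, -0.0127]] head [[0.3983, 0.058], [0.4162, 0.0375]]
```

```bash
cat >> h.py <<'E'
def winder(x,y,yaw):
    return [place(x,y,yaw,rect(-21.5,16,19,46),0)] if 0 else [[[p[0],p[1],z] for p in place(x,y,yaw,[(q[0]/1000,q[1]/1000) for q in r],z)] for r,z in [(rect(-21.5,16,19,46),.0095),(rect(24,-27,14,24),.019),(rect(0,0,62,78),0)]]
E
python3 - <<'E'
from h import *
h=np.array([.4555,.0085]);yaw=-172
a=np.radians(yaw);r=np.array([[np.cos(a),-np.sin(a)],[np.sin(a),np.cos(a)]])
o=h-r@[-.0215,.016];print(o)
m=lambda L:[(x/1000,y/1000) for x,y in L]
draw('wrist0',winder(*o,yaw)+[place(.5685,.0409,5,m(rect(0,0,44,70)),.024),place(.5808,-.1081,-9,m(rect(0,0,14,105)),.008)],'c1',(20,80,260,310),3)
E
```

```text
[0.43198247 0.02135207]
```

View pics/c1.png

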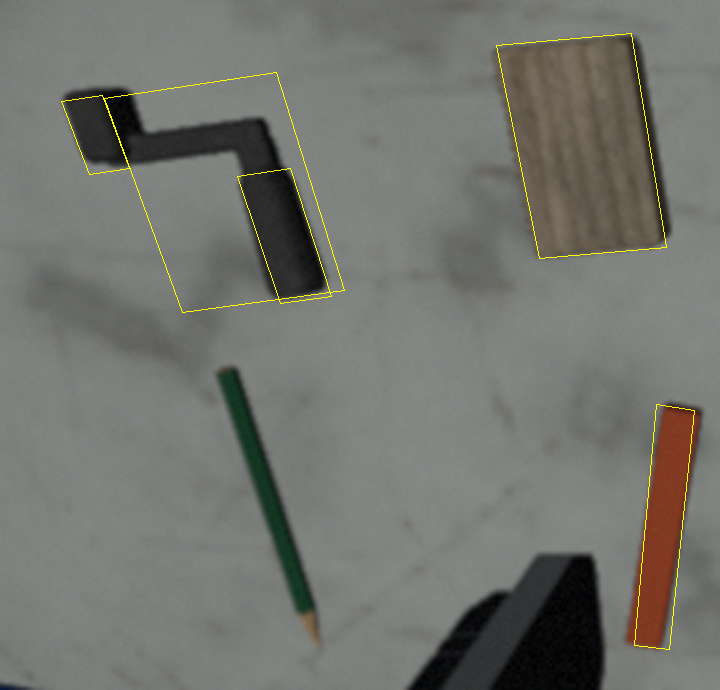

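```bash
python3 - <<'E'
from h import *
print(move([.4545,.0105,.12],8))
E
```

```text
(array([  1.05, -22.02,  11.1 ]), array([-0.04, -0.  , -8.  ]))
```

Request:
servo_tool --plan '[[[1.05, -22, 11, 0, 0, -8], [1.05, -22, 11, 0, 0, -8], [1.05, -22, 11, 0, 0, -8], [1.05, -22, 11, 0, 0, -8], [1.05, -22, 11, 0, 0, -8], [1.05, -22, 11, 0, 0, -8], [1.05, -22, 11, 0, 0, -8], [1.05, -22, 11, 0, 0, -8], [1.05, -22, 11, 0, 0, -8]]]' --claw 4.5

```text
time: 1.05
tool_pos: [0.4555, 0.0105, 0.1216]
tcp_rot: [2.06, 2.37, 0.001]
wrist_force: [1.0, 0.4, 0.5]
width: 0.53
```

```bash
python3 - <<'E'
from h import *
shot('wrist','w1')
h=np.array([.4545,.0105]);yaw=-172
a=np.radians(yaw);r=np.array([[np.cos(a),-np.sin(a)],[np.sin(a),np.cos(a)]])
o=h-r@[-.0215,.016]
draw('w1',winder(*o,yaw),'c2')
print(move([.4545,.0105,.003],8),bot.read_state()['time'])
E
```

```text
(array([ 0.05, -0.28, 11.96]), array([ 0.18,  0.03, -0.  ])) 1.1
```

View pics/c2.png

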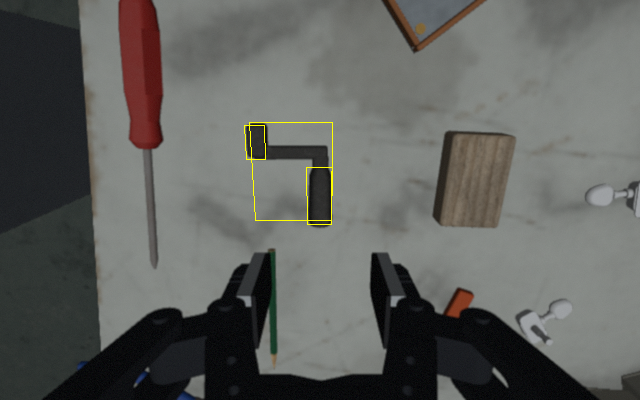

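Request:
servo_tool --plan '[[[0, -0.25, 4, 0, 0, 0], [0, -0.25, 8, 0, 0, 0], [0, -0.25, 10.5, 0, 0, 0], [0.05, -0.25, 11.9, 0, 0, 0], [0.05, -0.25, 11.9, 0, 0, 0], [0.05, -0.25, 11.9, 0, 0, 0]]]'

```text
time: 1.6
tool_pos: [0.4569, 0.0105, 0.0041]
tcp_rot: [2.059, 2.369, 0.004]
wrist_force: [-0.2, 0.6, 0.1]
width: 0.527
```

```bash
python3 - <<'E'
from h import *
w=load('wrist0')
print(f(w,[(97,203),(126,297)],.0035))
print(move([.4545,.0105,.003],8),bot.read_state())
E
```

```text
[[ 0.42292764 -0.04312843]
 [ 0.43463744 -0.16508492]]
(array([ 0.04, -0.23,  0.11]), array([ 0.23,  0.04, -0.  ])) {'time': 1.6, 'q': array([-3.16300290e-02,  1.22453390e-01,  2.25102820e+00,  1.05866816e-05,
        7.64105557e-01, -1.71194766e-01]), 'joint_vel': array([ 0.0001097 , -0.03776849, -0.01469241, -0.00043206,  0.00191414,
       -0.00081942]), 'joint_torque': array([ 1.26298657e-02, -3.22484314e+01, -2.54382098e+01,  1.04566610e-03,
        2.24640436e-02,  1.80900472e-03]), 'tool_pos': array([0.45686791, 0.01045944, 0.00407139]), 'tcp_rot': array([2.05911687, 2.36857739, 0.00398073]), 'wrist_force': array([-0.23783335,  0.55019385,  0.13307677]), 'torque': array([ 0.04949816, -0.0541496 ,  0.01469244]), 'width': 0.526978458196878}
```

Request:
servo_tool --plan '[[[0, -0.25, 0.1, 0, 0, 0], [0, -0.25, 0.1, 0, 0, 0], [0, -0.25, 0.1, 0, 0, 0], [0, -0.25, 0.1, 0, 0, 0], [0, -0.25, 0.1, 0, 0, 0], [0, -0.25, 0.1, 0, 0, 0]]]' --claw 0 --grip_force 40

```text
time: 2.1
tool_pos: [0.4567, 0.01, 0.005]
tcp_rot: [2.057, 2.366, 0.008]
wrist_force: [-0.2, -0.8, 6.3]
width: 0.188
```

```bash
python3 - <<'E'
from h import *
print(move([.4567,.01,.10],8),move([.486,.246,.25],135))
E
```

```text
(array([-0.01,  0.08, -9.5 ]), array([ 0.49,  0.09, -0.  ])) (array([ 22.93,   6.39, -24.48]), array([ 0.5 , -0.14, 53.  ]))
```

Request:
servo_tool --plan '[[[0, 0, -4, 0, 0, 0], [0, 0, -8, 0, 0, 0], [3, 0.5, -12, 0, 0, 7], [6, 1.5, -16, 0, 0, 14], [9, 2.5, -20, 0, 0, 21], [12, 3.5, -23, 0, 0, 28], [16, 4.5, -24.5, 0, 0, 35], [20, 5.5, -24.5, 0, 0, 42], [22.9, 6.4, -24.5, 0, 0, 49], [22.9, 6.4, -24.5, 0, 0, 53], [22.9, 6.4, -24.5, 0, 0, 53], [22.9, 6.4, -24.5, 0, 0, 53], [22.9, 6.4, -24.5, 0, 0, 53], [22.9, 6.4, -24.5, 0, 0, 53]]]'

```text
time: 3.27
tool_pos: [0.4857, 0.2446, 0.2498]
tcp_rot: [2.899, 1.201, 0.011]
wrist_force: [-0.3, 0.3, -0.3]
width: 0.189
```

```bash
python3 - <<'E'
from h import *
print(bot.read_state()['joint_vel'].round(3))
shot('wrist','w2');print(bot.read_state())
E
```

```text
[-0.009 -0.003  0.003  0.001 -0.002  0.005]
{'time': 3.3167, 'q': array([ 4.23187184e-01, -6.23879264e-04,  1.86706793e+00, -4.44558534e-03,
        1.26831785e+00,  1.21054461e+00]), 'joint_vel': array([-0.00304362, -0.00026716, -0.0023026 ,  0.0040319 , -0.00111443,
        0.00432901]), 'joint_torque': array([ 3.30247125e-01, -3.69753671e+01, -3.71809816e+01,  7.82991992e-03,
       -4.97490226e-02, -1.01524274e-02]), 'tool_pos': array([0.48573771, 0.24446742, 0.24980412]), 'tcp_rot': array([2.89910097, 1.19974411, 0.01092032]), 'wrist_force': array([ 0.31164531, -0.06490488, -0.14012343]), 'torque': array([-0.01631563, -0.03955269, -0.02143502]), 'width': 0.1891970582139106}
```

View pics/w2.png

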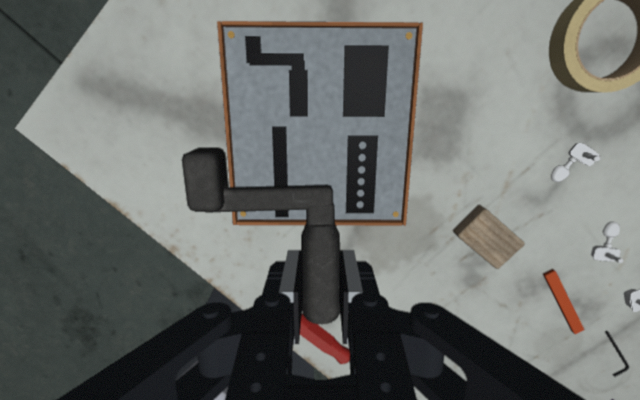

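```bash
python3 - <<'E'
from h import *
crop('w2',210,10,430,230,3.5,'d1')
E
```

```text
(no output)
```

View pics/d1.png

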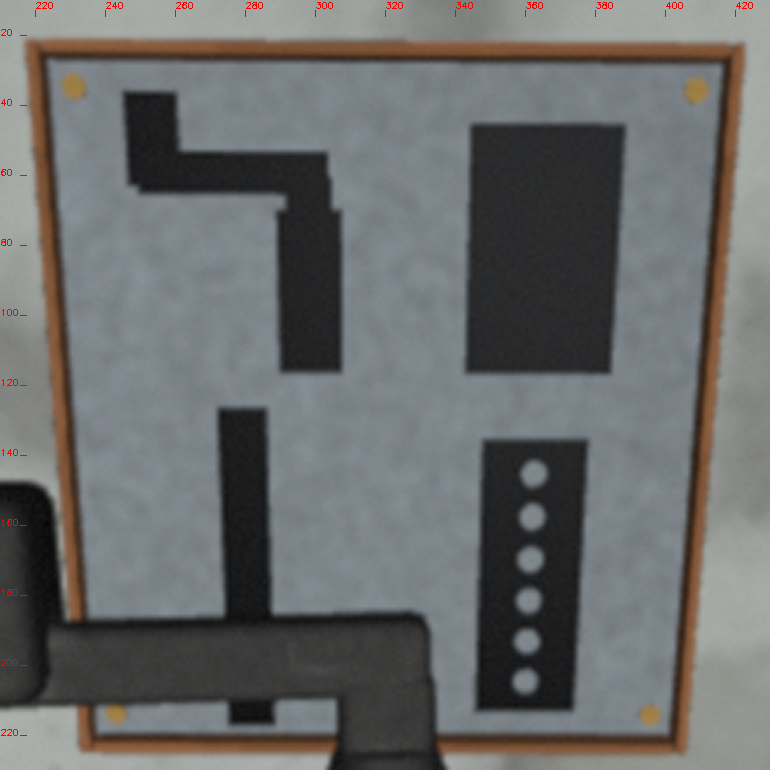

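```bash
python3 - <<'E'
from h import *
from scipy.optimize import least_squares
c=load('w2')
D=[(27,40,102,-108,14),(744,44,-102,-108,14),(686,753,-102,108,14),(80,751,102,108,14),
(472,125,-25,-87,3),(626,124,-71,-87,3),(611,373,-71,-17,3),(466,373,-25,-17,3),
(484,439,-32,5,3),(588,439,-64,5,3),(573,711,-64,95,3),(476,709,-32,95,3),(218,408,52,-4.5,3),(267,408,38,-4.5,3),(281,372,33,-17,3),(342,372,14,-17,3),(123,92,76,-95,3)]
W=np.array([pt(c,210+(a+.0)/3.5-.0,10+b/3.5,z/1000)[:2] for a,b,_,_,z in D]);L=np.array([d[2:4] for d in D])/1000
def res(p):
    a=p[2];r=np.array([[np.cos(a),-np.sin(a)],[np.sin(a),np.cos(a)]]);return (L@r.T+p[:2]-W).ravel()
s=least_squares(res,[.51,.27,2.36]);print(s.x,np.degrees(s.x[2]));print((res(s.x).reshape(-1,2)*1000).round(1).tolist())
# with free scale/shift check on base
E
```

```text
[0.51138611 0.269002   2.3513224 ] 134.72084950892804
[[-0.1, 0.9], [1.0, -0.5], [-0.2, -0.6], [-0.7, -0.6], [-0.7, -0.1], [-0.8, -0.7], [0.5, 0.5], [0.4, 0.9], [-0.2, -0.7], [-1.1, 0.1], [0.5, 1.6], [0.9, 0.2], [0.3, -1.0], [-0.8, 0.0], [0.4, 0.8], [0.2, 0.8], [0.3, -1.5]]
```

```bash
cat >> h.py <<'E'
CAD=(.5114,.2690,134.72)
def cad(x,y):
    return np.array(place(*CAD,[(x/1000,y/1000)],0)[0][:2])
def jaw(s=None):
    s=s or bot.read_state();m=R.from_rotvec(s['tcp_rot']).as_matrix();return np.degrees(np.arctan2(m[1,1],m[0,1])),m[:,2]
E
python3 - <<'E'
from h import *
s=bot.read_state();j,z=jaw(s);print(j,z)
yaw=j if abs((j-135+180)%360-180)<90 else j+180
P=s['tool_pos'];zb=P[2]-.005
a=np.radians(yaw);r=np.array([[np.cos(a),-np.sin(a)],[np.sin(a),np.cos(a)]])
o=P[:2]-r@[-.0215,.016]
m=lambda L:[(x/1000,y/1000) for x,y in L]
draw('w2',[place(*o,yaw,m(rect(-21.5,16,19,46)),zb+.0095),place(*o,yaw,m(rect(24,-27,14,24)),zb+.019),place(*o,yaw,m(rect(-21.5,16,19,46)),zb+.019)],'c3',(160,120,400,350),3)
print(cad(23.5,-40), move([*cad(23.5,-40),.06],134.72), move([*cad(23.5,-40),.009],134.72))
E
```

```text
-45.038107023343535 [ 0.00797341 -0.0010631  -0.99996765]
[0.52328655 0.31384373] (array([ 7.47, -2.38, 19.  ]), array([ 0.37, -0.28,  0.24])) (array([ 7.44, -2.41, 24.1 ]), array([ 0.37, -0.28,  0.24]))
```

View pics/c3.png

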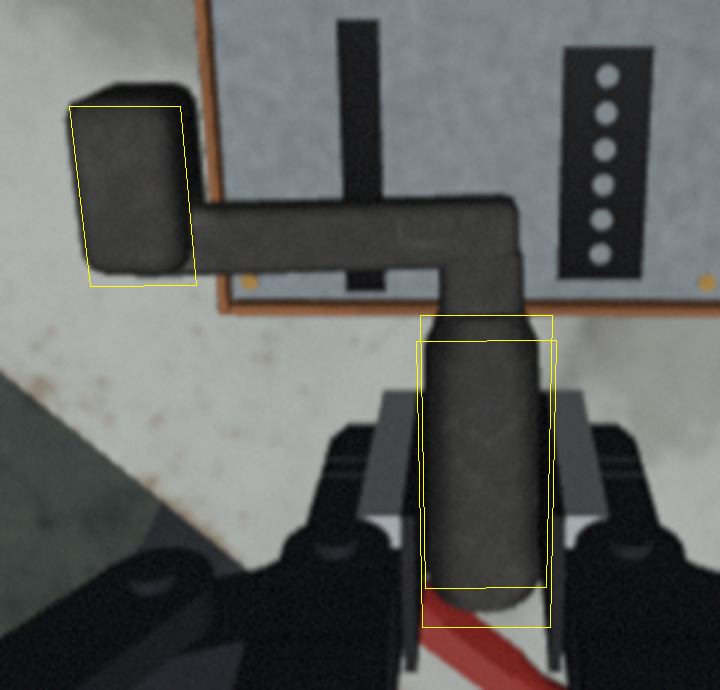

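```bash
python3 - <<'E'
from h import *
print(move([*cad(23.5,-39.2),.04],134.72),move([*cad(23.5,-39.2),.009],134.72))
E
```

```text
(array([ 7.38, -2.39, 21.  ]), array([ 0.37, -0.28,  0.24])) (array([ 7.36, -2.41, 24.1 ]), array([ 0.37, -0.28,  0.24]))
```

Request:
servo_tool --plan '[[[2.5, -0.8, 3, 0.4, -0.3, 0.3], [5, -1.6, 6, 0.4, -0.3, 0.3], [7.4, -2.4, 9, 0.4, -0.3, 0.3], [7.4, -2.4, 13, 0.4, -0.3, 0.3], [7.4, -2.4, 17, 0.4, -0.3, 0.3], [7.4, -2.4, 20, 0.4, -0.3, 0.3], [7.4, -2.4, 21, 0.4, -0.3, 0.3], [7.4, -2.4, 21, 0.4, -0.3, 0.3], [7.4, -2.4, 21, 0.4, -0.3, 0.3]]]'

```text
time: 4.07
tool_pos: [0.5233, 0.313, 0.0406]
tcp_rot: [-2.906, -1.192, 0.001]
wrist_force: [-0.2, 0.3, -0.1]
width: 0.188
```

```bash
python3 - <<'E'
from h import *
s=bot.read_state();print(s['tool_pos'],jaw(s),cad(23.5,-39.2));print(move([*cad(23.5,-39.2),.009],134.72))
E
```

```text
[0.52331284 0.31295857 0.04060701] (np.float64(-45.39201979568375), array([-5.93488962e-04,  2.49913714e-04, -9.99999793e-01])) [0.52271811 0.31328081]
(array([-0.02, -0.06,  3.16]), array([-0.03,  0.01, -0.11]))
```

Request:
servo_tool --plan '[[[0, -0.05, 1.2, 0, 0, 0], [0, -0.05, 2.2, 0, 0, 0], [0, -0.05, 2.8, 0, 0, 0], [0, -0.05, 3.1, 0, 0, 0], [0, -0.05, 3.15, 0, 0, 0], [0, -0.05, 3.15, 0, 0, 0]]]'

```text
time: 4.57
tool_pos: [0.5228, 0.3133, 0.009]
tcp_rot: [-2.906, -1.192, 0.001]
wrist_force: [-0.1, 0.5, 0.0]
width: 0.189
```

Request:
servo_tool --plan '[[[0, 0, 0.05, 0, 0, 0], [0, 0, 0.05, 0, 0, 0], [0, 0, 0.05, 0, 0, 0], [0, 0, 0.05, 0, 0, 0], [0, 0, -3, 0, 0, 0], [0, 0, -7, 0, 0, 0], [-2, 0, -11, 0, 0, 0], [-5, 0, -15, 0, 0, 0], [-8, 0, -18, 0, 0, 0], [-8, 0, -18, 0, 0, 0], [-8, 0, -18, 0, 0, 0]]]' --claw 4

```text
time: 5.48
tool_pos: [0.467, 0.2571, 0.193]
tcp_rot: [-2.906, -1.191, -0.01]
wrist_force: [-0.2, 0.2, 0.0]
width: 0.473
```

```bash
python3 - <<'E'
from h import *
c=shot('wrist','w3')
m=lambda L:[(x/1000,y/1000) for x,y in L]
draw('w3',[place(*CAD,m(rect(0,0,204,216)),.014),place(*CAD,m(rect(-48,50,32,90)),.003),place(*CAD,m(rect(-48,-52,46,70)),.003),place(*CAD,m(rect(45,48,14,105)),.003),place(*CAD,m(rect(23.5,-40,19,46)),.0125),place(*CAD,m(rect(69,-83,14,24)),.022)],'c4',(200,0,440,230),3)
E
```

```text
(no output)
```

View pics/c4.png

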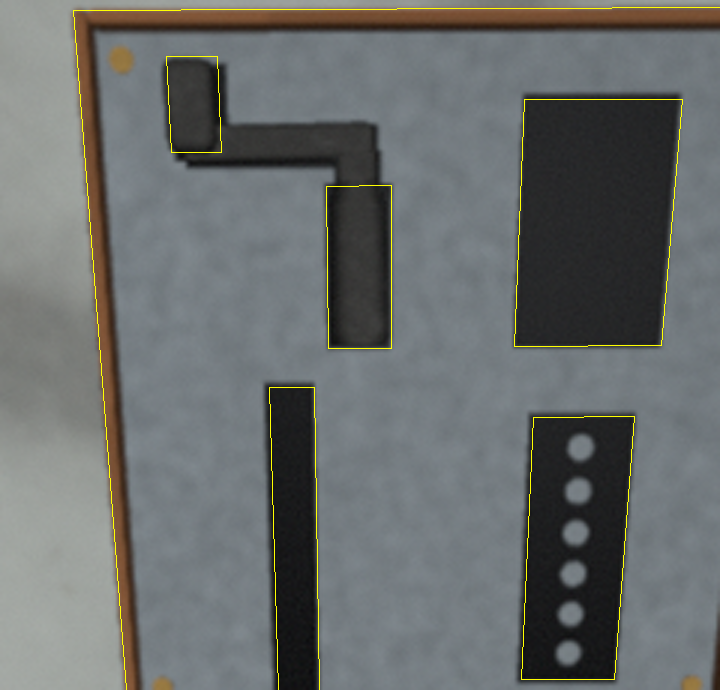

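View pics/w3.png

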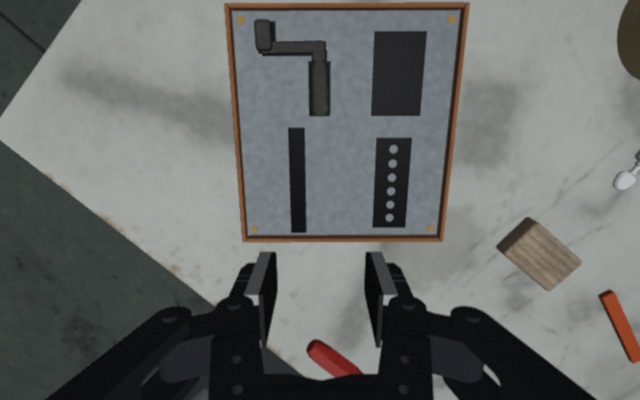

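```bash
python3 - <<'E'
from h import *
c=load('scene0');print(f(c,[(397,165.8),(408.2,165.5),(407.5,188.7),(396.2,188)],.024).round(3))
c=load('side0');crop('side0',285,220,340,310,7,'e1')
E
```

```text
[[ 0.465 -0.281]
 [ 0.437 -0.298]
 [ 0.406 -0.204]
 [ 0.434 -0.193]]
```

View pics/e1.png

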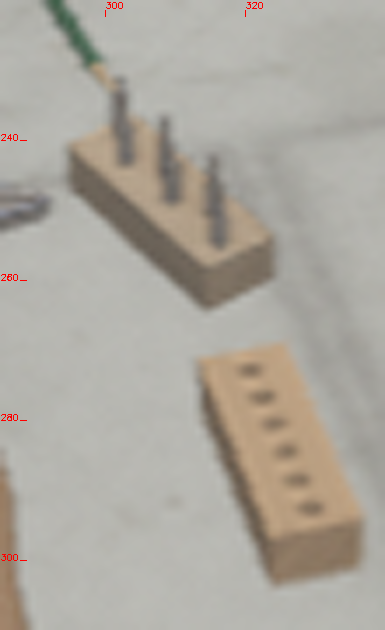

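```bash
python3 - <<'E'
from h import *
print(move([.4525,-.291,.17],20),bot.read_state()['q'])
E
```

```text
(array([-39.51,  38.06,   1.94]), array([  0.15,  -0.17, -65.42])) [4.56714508e-01 2.28813639e-02 1.95468548e+00 6.88325146e-04
 1.16036085e+00 1.24921604e+00]
```

Request:
servo_tool --plan '[[[-39.5, 38, 2, 0, 0, -65.4], [-39.5, 38, 2, 0, 0, -65.4], [-39.5, 38, 2, 0, 0, -65.4], [-39.5, 38, 2, 0, 0, -65.4], [-39.5, 38, 2, 0, 0, -65.4], [-39.5, 38, 2, 0, 0, -65.4], [-39.5, 38, 2, 0, 0, -65.4], [-39.5, 38, 2, 0, 0, -65.4], [-39.5, 38, 2, 0, 0, -65.4], [-39.5, 38, 2, 0, 0, -65.4], [-39.5, 38, 2, 0, 0, -65.4], [-39.5, 38, 2, 0, 0, -65.4], [-39.5, 38, 2, 0, 0, -65.4], [-39.5, 38, 2, 0, 0, -65.4], [-39.5, 38, 2, 0, 0, -65.4], [-39.5, 38, 2, 0, 0, -65.4], [-39.5, 38, 2, 0, 0, -65.4], [-39.5, 38, 2, 0, 0, -65.4], [-39.5, 38, 2, 0, 0, -65.4]]]' --claw 6

```text
time: 7.12
tool_pos: [0.4521, -0.289, 0.1681]
tcp_rot: [-1.8, -2.573, -0.006]
wrist_force: [-0.1, 0.4, -0.2]
width: 0.699
```

```bash
python3 - <<'E'
from h import *
c=shot('wrist','w4')
E
```

```text
(no output)
```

View pics/w4.png

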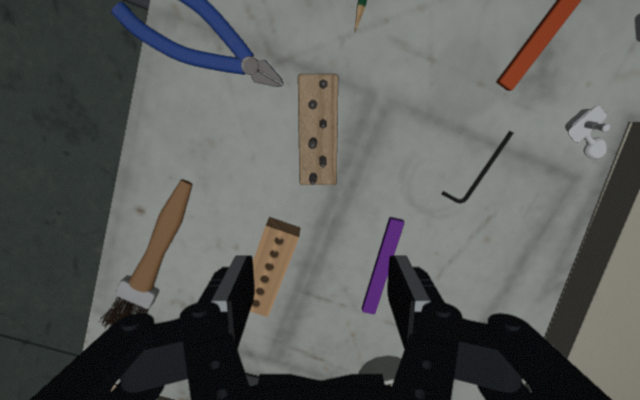

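```bash
python3 - <<'E'
from h import *
crop('w4',230,50,350,200,5,'e2')
E
```

```text
(no output)
```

View pics/e2.png

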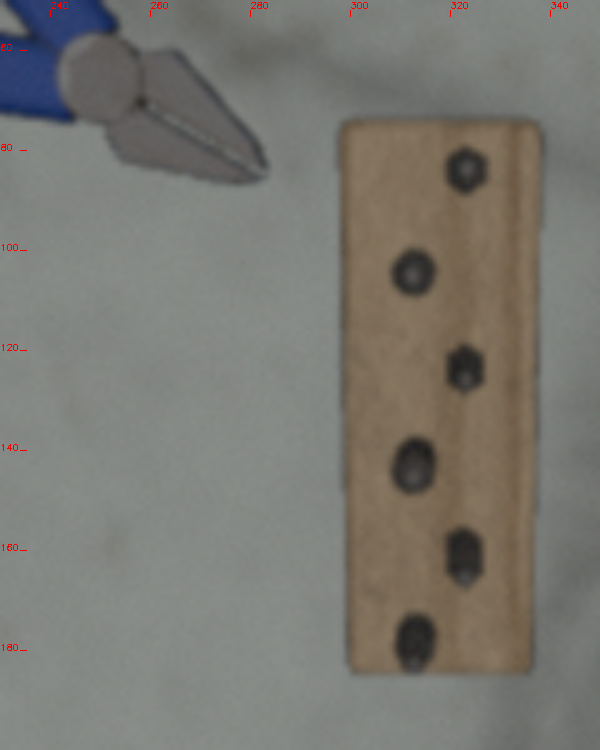

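```bash
python3 - <<'E'
from h import *
c=load('w4');W=f(c,[(230+x/5,50+y/5) for x,y in [(341,119),(542,119),(532,672),(349,672)]],.024)
print(W.round(4),W.mean(0)); m1=(W[0]+W[1])/2;m2=(W[2]+W[3])/2;d=m1-m2
yaw=np.degrees(np.arctan2(d[1],d[0]))-90;print(yaw,np.linalg.norm(d))
print(move([*W.mean(0),.10],yaw),move([*W.mean(0),.006],yaw))
E
```

```text
[[ 0.4051 -0.2095]
 [ 0.4346 -0.1987]
 [ 0.465  -0.2827]
 [ 0.4354 -0.2935]] [ 0.43500489 -0.2461103 ]
19.828263449382803 0.08933811157123149
(array([ 4.6 , -0.17,  6.87]), array([ 0.17, -0.14,  0.25])) (array([ 4.58, -0.2 , 16.27]), array([ 0.17, -0.14,  0.25]))
```

Request:
servo_tool --plan '[[[2, -0.1, 3, 0, 0, 0.2], [4, -0.2, 5.5, 0, 0, 0.2], [4.6, -0.2, 8, 0, 0, 0.2], [4.6, -0.2, 11, 0, 0, 0.2], [4.6, -0.2, 14, 0, 0, 0.2], [4.6, -0.2, 15.7, 0, 0, 0.2], [4.6, -0.2, 16.3, 0, 0, 0.2], [4.6, -0.2, 16.3, 0, 0, 0.2], [4.6, -0.2, 16.3, 0, 0, 0.2]]]'

```text
time: 7.92
tool_pos: [0.4356, -0.2456, 0.0064]
tcp_rot: [1.803, 2.572, 0.006]
wrist_force: [-0.1, 0.7, 0.4]
width: 0.707
```

Request:
servo_tool --plan '[[[0, 0, 0, 0, 0, 0], [0, 0, 0, 0, 0, 0], [0, 0, 0, 0, 0, 0], [0, 0, 0, 0, 0, 0], [0, 0, 0, 0, 0, 0], [0, 0, 0, 0, 0, 0]]]' --claw 0 --grip_force 40

```text
time: 8.42
tool_pos: [0.4373, -0.2466, 0.0084]
tcp_rot: [1.801, 2.569, 0.007]
wrist_force: [-0.0, 0.2, 6.1]
width: 0.363
```

```bash
python3 - <<'E'
from h import *
s=bot.read_state();print(s['tool_pos'],jaw(s))
P=cad(-48,50);print(P,move([*P,.17],134.72),move([*(P-[.05*.707,.05*.707]),.22],134.72))
E
```

```text
[ 0.43734142 -0.24661781  0.00840486] (np.float64(19.930789079514255), array([ 0.00604669,  0.00102072, -0.9999812 ]))
[0.50964716 0.19971127] (array([ 39.48,  22.11, -16.07]), array([ 0.34, -0.14, 65.21])) (array([ 37.35,  17.61, -21.09]), array([ 0.34, -0.14, 65.21]))
```

Request:
servo_tool --plan '[[[0, 0, -4, 0, 0, 0], [0, 0, -8, 0, 0, 0], [0, 0, -12, 0, 0, 0], [2.5, 1, -15, 0, 0, 5], [5, 2, -18, 0, 0, 10], [37.4, 17.6, -21, 0, 0, 65], [37.4, 17.6, -21, 0, 0, 65], [37.4, 17.6, -21, 0, 0, 65], [37.4, 17.6, -21, 0, 0, 65], [37.4, 17.6, -21, 0, 0, 65], [37.4, 17.6, -21, 0, 0, 65], [37.4, 17.6, -21, 0, 0, 65], [37.4, 17.6, -21, 0, 0, 65], [37.4, 17.6, -21, 0, 0, 65], [37.4, 17.6, -21, 0, 0, 65], [37.4, 17.6, -21, 0, 0, 65], [37.4, 17.6, -21, 0, 0, 65], [37.4, 17.6, -21, 0, 0, 65], [37.4, 17.6, -21, 0, 0, 65], [37.4, 17.6, -21, 0, 0, 65]]]'

```text
time: 10.08
tool_pos: [0.4739, 0.1634, 0.2189]
tcp_rot: [2.903, 1.197, 0.009]
wrist_force: [0.7, 0.3, 0.0]
width: 0.363
```

```bash
python3 - <<'E'
from h import *
c=shot('wrist','w5');s=bot.read_state();print(s['time'],jaw(s))
P=cad(-48,50);print(s['tool_pos'],P,move([*P,.05],134.72))
j,_=jaw(s);Q=s['tool_pos'];m=lambda L:[(x/1000,y/1000) for x,y in L]
draw('w5',[place(*CAD,m(rect(0,0,204,216)),.014),place(*CAD,m(rect(-48,-52,46,70)),.003),place(Q[0],Q[1],j,m(rect(0,0,32,90)),Q[2]-.0084+.024)],'c5')
E
```

```text
10.1333 (np.float64(-45.18179269550089), array([ 5.69001809e-03,  7.40944942e-04, -9.99983537e-01]))
[0.47393037 0.16345819 0.21890672] [0.50964716 0.19971127] (array([ 5.01, -0.11, 16.91]), array([ 0.2 , -0.26,  0.1 ]))
```

View pics/c5.png

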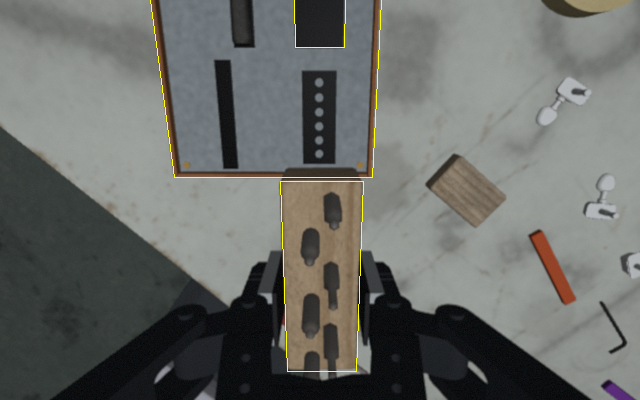

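Request:
servo_tool --plan '[[[2.5, 0, 3, 0.2, -0.3, 0.1], [5, -0.1, 6, 0.2, -0.3, 0.1], [5, -0.1, 10, 0.2, -0.3, 0.1], [5, -0.1, 13.5, 0.2, -0.3, 0.1], [5, -0.1, 16, 0.2, -0.3, 0.1], [5, -0.1, 17, 0.2, -0.3, 0.1], [5, -0.1, 17, 0.2, -0.3, 0.1], [5, -0.1, 17, 0.2, -0.3, 0.1]]]'

```text
time: 10.8
tool_pos: [0.5101, 0.199, 0.0496]
tcp_rot: [2.906, 1.193, -0.001]
wrist_force: [0.1, 0.3, -1.5]
width: 0.364
```

```bash
python3 - <<'E'
from h import *
s=bot.read_state()
P=cad(-48,50);print(s['tool_pos'],P,move([*P,.012],134.72))
E
```

```text
[0.51010892 0.19900725 0.04955852] [0.50964716 0.19971127] (array([ 0.02, -0.08,  3.76]), array([ 0.  ,  0.04, -0.06]))
```

Request:
servo_tool --plan '[[[0, -0.08, 1.2, 0, 0, 0], [0, -0.08, 2.4, 0, 0, 0], [0, -0.08, 3.2, 0, 0, 0], [0, -0.08, 3.6, 0, 0, 0], [0, -0.08, 3.75, 0, 0, 0], [0, -0.08, 3.75, 0, 0, 0]]]'

```text
time: 11.3
tool_pos: [0.5092, 0.1995, 0.0119]
tcp_rot: [2.906, 1.194, -0.002]
wrist_force: [-0.1, 0.1, -1.8]
width: 0.365
```

Request:
servo_tool --plan '[[[0, 0, 0, 0, 0, 0], [0, 0, 0, 0, 0, 0], [0, 0, 0, 0, 0, 0], [0, 0, 0, 0, 0, 0], [0, 0, -2, 0, 0, 0], [0, 0, -5, 0, 0, 0], [0, 0, -9, 0, 0, 0], [-3, 0, -13, 0, 0, 0], [-6, 0, -17, 0, 0, 0], [-6, 0, -18, 0, 0, 0], [-6, 0, -18, 0, 0, 0]]]' --claw 5.2

```text
time: 12.22
tool_pos: [0.4691, 0.1573, 0.1985]
tcp_rot: [2.905, 1.192, 0.014]
wrist_force: [0.8, -0.1, 0.6]
width: 0.609
```

```bash
python3 - <<'E'
from h import *
c=shot('wrist','w6');s=bot.read_state()
m=lambda L:[(x/1000,y/1000) for x,y in L]
draw('w6',[place(*CAD,m(rect(0,0,204,216)),.014),place(*CAD,m(rect(-48,-52,46,70)),.003),place(*CAD,m(rect(-48,50,32,90)),.027),place(*CAD,m(rect(45,48,14,105)),.003)],'c6')
yaw=-12;d=np.array([np.cos(np.radians(yaw+90)),np.sin(np.radians(yaw+90))])
S=np.array([.5808,-.108]);print(s['time'],s['q'],move([*(S-.05*d),.17],yaw))
E
```

```text
12.2667 [ 2.74288872e-01 -5.95299842e-02  2.02563603e+00 -4.43129359e-04
  1.16886284e+00  1.06652687e+00] (array([-14.86,  29.52,   2.61]), array([  0.29,  -0.25, -33.38]))
```

View pics/c6.png

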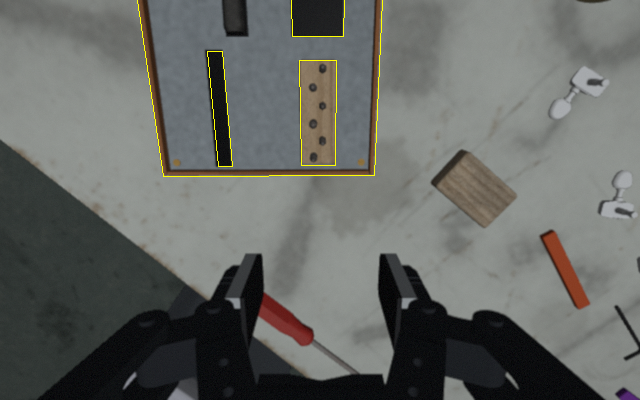

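Request:
servo_tool --plan '[[[-14.9, 29.5, 2.6, 0, 0, -33.4], [-14.9, 29.5, 2.6, 0, 0, -33.4], [-14.9, 29.5, 2.6, 0, 0, -33.4], [-14.9, 29.5, 2.6, 0, 0, -33.4], [-14.9, 29.5, 2.6, 0, 0, -33.4], [-14.9, 29.5, 2.6, 0, 0, -33.4], [-14.9, 29.5, 2.6, 0, 0, -33.4], [-14.9, 29.5, 2.6, 0, 0, -33.4], [-14.9, 29.5, 2.6, 0, 0, -33.4], [-14.9, 29.5, 2.6, 0, 0, -33.4], [-14.9, 29.5, 2.6, 0, 0, -33.4], [-14.9, 29.5, 2.6, 0, 0, -33.4], [-14.9, 29.5, 2.6, 0, 0, -33.4]]]' --claw 4

```text
time: 13.35
tool_pos: [0.5694, -0.1556, 0.1691]
tcp_rot: [2.439, 1.978, 0.008]
wrist_force: [-0.3, -0.3, -0.0]
width: 0.466
```

```bash
python3 - <<'E'
from h import *
c=shot('wrist','w7');s=bot.read_state();print(s['time'])
m=lambda L:[(x/1000,y/1000) for x,y in L]
draw('w7',[place(.5808,-.108,-12,m(rect(0,0,14,105)),.008)],'c7')
crop('w7',260,20,380,200,4,'c7b')
E
```

```text
13.4
```

View pics/c7.png

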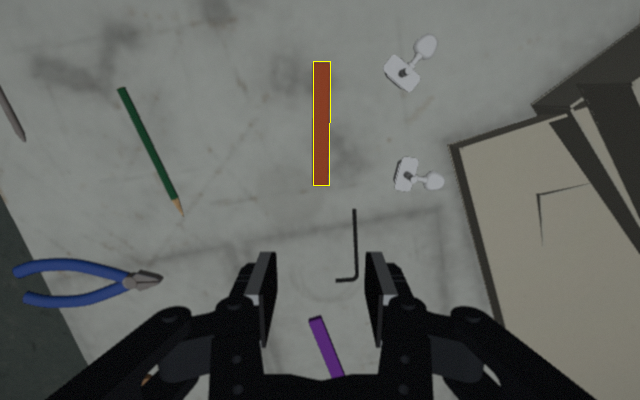

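View pics/c7b.png

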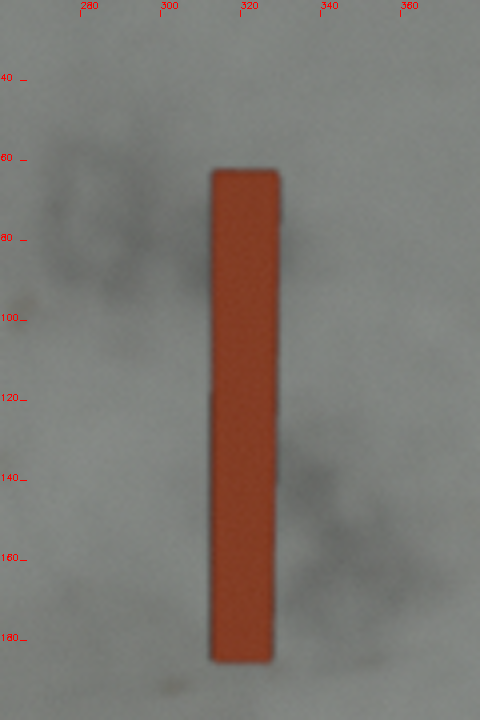

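```bash
python3 - <<'E'
from h import *
s=bot.read_state();print(move([.5808,-.108,.03],-12),move([.5808,-.108,.002],-12))
E
```

```text
(array([ 4.84,  0.05, 13.97]), array([ 0.29, -0.18,  0.1 ])) (array([ 4.83,  0.04, 16.77]), array([ 0.29, -0.18,  0.1 ]))
```

Request:
servo_tool --plan '[[[2.5, 0, 3, 0.3, -0.2, 0], [4.8, 0.05, 6, 0.3, -0.2, 0], [4.8, 0.05, 10, 0.3, -0.2, 0], [4.8, 0.05, 13, 0.3, -0.2, 0], [4.8, 0.05, 15.5, 0.3, -0.2, 0], [4.8, 0.05, 16.5, 0.3, -0.2, 0], [4.8, 0.05, 16.8, 0.3, -0.2, 0], [4.8, 0.05, 16.8, 0.3, -0.2, 0], [4.8, 0.05, 16.8, 0.3, -0.2, 0]]]' --claw 2.5

```text
time: 14.15
tool_pos: [0.5819, -0.1081, 0.0029]
tcp_rot: [2.438, 1.979, 0.001]
wrist_force: [-0.0, 1.1, 1.0]
width: 0.295
```

Request:
servo_tool --plan '[[[0, 0, 0.1, 0, 0, 0], [0, 0, 0.1, 0, 0, 0], [0, 0, 0.1, 0, 0, 0], [0, 0, 0.1, 0, 0, 0], [0, 0, 0.1, 0, 0, 0], [0, 0, 0.1, 0, 0, 0]]]' --claw 0

```text
time: 14.65
tool_pos: [0.5833, -0.1084, 0.0037]
tcp_rot: [2.436, 1.977, 0.004]
wrist_force: [0.6, 1.0, 7.2]
width: 0.151
```

```bash
python3 - <<'E'
from h import *
s=bot.read_state();print(s['tool_pos'],s['width'],s['wrist_force'],jaw(s))
P=cad(45,48);print(P,move([*(P-[.05*.707,.05*.707]),.2],134.72))
E
```

```text
[ 0.58334527 -0.10837474  0.00369048] 0.15072703988904912 [0.55032072 0.9651608  7.16248954] (np.float64(-11.869711548178023), array([ 0.00456473, -0.00113747, -0.99998893]))
[0.44562949 0.26720007] (array([ 29.73, -23.84, -19.75]), array([ 0.26, -0.07, 33.41]))
```

Request:
servo_tool --plan '[[[0, 0, -3, 0, 0, 0], [0, 0, -7, 0, 0, 0], [2.4, -2, -10, 0, 0, 3], [29.7, -23.8, -19.7, 0, 0, 33.4], [29.7, -23.8, -19.7, 0, 0, 33.4], [29.7, -23.8, -19.7, 0, 0, 33.4], [29.7, -23.8, -19.7, 0, 0, 33.4], [29.7, -23.8, -19.7, 0, 0, 33.4], [29.7, -23.8, -19.7, 0, 0, 33.4], [29.7, -23.8, -19.7, 0, 0, 33.4], [29.7, -23.8, -19.7, 0, 0, 33.4], [29.7, -23.8, -19.7, 0, 0, 33.4], [29.7, -23.8, -19.7, 0, 0, 33.4], [29.7, -23.8, -19.7, 0, 0, 33.4], [29.7, -23.8, -19.7, 0, 0, 33.4], [29.7, -23.8, -19.7, 0, 0, 33.4]]]'

```text
time: 15.98
tool_pos: [0.4107, 0.2303, 0.1989]
tcp_rot: [2.903, 1.192, 0.004]
wrist_force: [0.7, 0.7, 0.2]
width: 0.146
```

```bash
python3 - <<'E'
from h import *
c=shot('wrist','w8');s=bot.read_state();print(s['time'],jaw(s))
P=cad(45,48);print(s['tool_pos'],P,move([*P,.05],134.72))
j,_=jaw(s);Q=s['tool_pos'];m=lambda L:[(x/1000,y/1000) for x,y in L]
draw('w8',[place(*CAD,m(rect(0,0,204,216)),.014),place(*CAD,m(rect(-48,-52,46,70)),.003),place(*CAD,m(rect(45,48,14,105)),.003),place(Q[0],Q[1],j,m(rect(0,0,14,105)),Q[2]-.0037+.008)],'c8')
E
```

```text
16.0333 (np.float64(-45.37976998986888), array([ 0.00358201, -0.00210425, -0.99999137]))
[0.4108536  0.23007885 0.19882079] [0.44562949 0.26720007] (array([ 5.07, -0.26, 14.89]), array([ 0.23, -0.06, -0.1 ]))
```

View pics/c8.png

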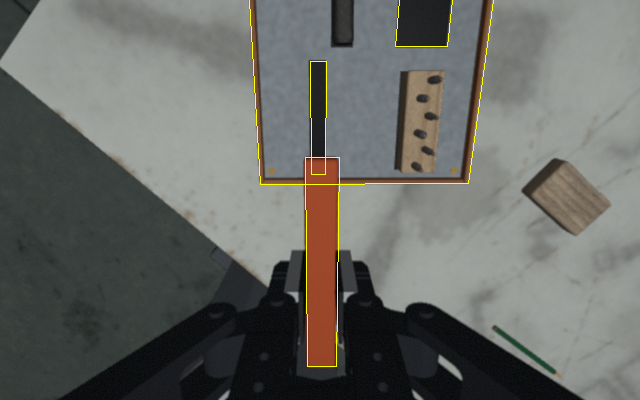

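Request:
servo_tool --plan '[[[2.5, -0.1, 3, 0.2, -0.1, -0.1], [5.1, -0.25, 6, 0.2, -0.1, -0.1], [5.1, -0.25, 9.5, 0.2, -0.1, -0.1], [5.1, -0.25, 12.5, 0.2, -0.1, -0.1], [5.1, -0.25, 14.5, 0.2, -0.1, -0.1], [5.1, -0.25, 15, 0.2, -0.1, -0.1], [5.1, -0.25, 15, 0.2, -0.1, -0.1], [5.1, -0.25, 15, 0.2, -0.1, -0.1]]]'

```text
time: 16.7
tool_pos: [0.4467, 0.2668, 0.0492]
tcp_rot: [2.906, 1.193, -0.0]
wrist_force: [1.6, -0.1, 0.2]
width: 0.151
```

```bash
python3 - <<'E'
from h import *
s=bot.read_state()
P=cad(45,47.6);print(s['tool_pos'],P,move([*P,.0072],134.72))
E
```

```text
[0.44674018 0.26676763 0.04923975] [0.44591371 0.26748153] (array([-0.01, -0.11,  4.2 ]), array([ 0.03,  0.03, -0.09]))
```

Request:
servo_tool --plan '[[[0, -0.1, 1.3, 0, 0, 0], [0, -0.1, 2.6, 0, 0, 0], [0, -0.1, 3.5, 0, 0, 0], [0, -0.1, 4, 0, 0, 0], [0, -0.1, 4.2, 0, 0, 0], [0, -0.1, 4.2, 0, 0, 0]]]'

```text
time: 17.2
tool_pos: [0.4464, 0.2675, 0.0076]
tcp_rot: [2.906, 1.192, 0.0]
wrist_force: [-0.1, -0.0, -0.4]
width: 0.147
```

Request:
servo_tool --plan '[[[0, 0, 0, 0, 0, 0], [0, 0, 0, 0, 0, 0], [0, 0, 0, 0, 0, 0], [0, 0, 0, 0, 0, 0], [0, 0, -2, 0, 0, 0], [0, 0, -5, 0, 0, 0], [0, 0, -9, 0, 0, 0], [-2, 0, -13, 0, 0, 0], [-3, 0, -17, 0, 0, 0], [-3, 0, -18, 0, 0, 0], [-3, 0, -18, 0, 0, 0]]]' --claw 3

```text
time: 18.12
tool_pos: [0.4278, 0.2479, 0.1932]
tcp_rot: [-2.906, -1.192, -0.017]
wrist_force: [-0.3, 0.4, 0.3]
width: 0.355
```

```bash
python3 - <<'E'
from h import *
c=shot('wrist','w9');s=bot.read_state()
m=lambda L:[(x/1000,y/1000) for x,y in L]
draw('w9',[place(*CAD,m(rect(0,0,204,216)),.014),place(*CAD,m(rect(-48,-52,46,70)),.003),place(*CAD,m(rect(-48,50,32,90)),.027),place(*CAD,m(rect(45,48,14,105)),.011)],'c9')
yaw=5;d=np.array([np.cos(np.radians(yaw+90)),np.sin(np.radians(yaw+90))])
S=np.array([.5685,.0409]);print(s['time'],s['q'],move([*(S-.05*d),.17],yaw))
E
```

```text
18.1667 [ 4.75494468e-01 -5.73048286e-02  2.03439512e+00 -7.25368490e-04
  1.15836276e+00  1.26795835e+00] (array([-7.58, 28.52,  2.05]), array([  0.27,  -0.24, -50.39]))
```

View pics/c9.png

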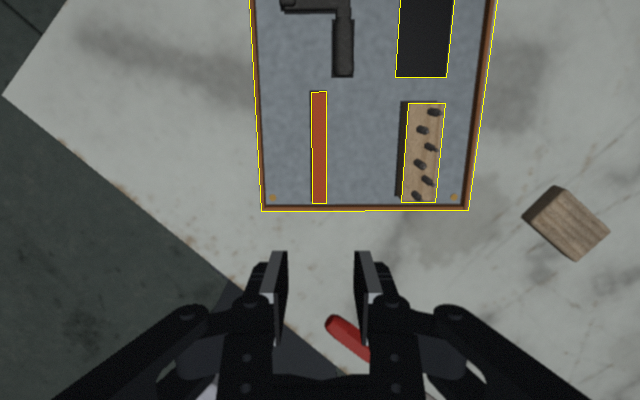

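Request:
servo_tool --plan '[[[-7.6, 28.5, 2, 0, 0, -50.4], [-7.6, 28.5, 2, 0, 0, -50.4], [-7.6, 28.5, 2, 0, 0, -50.4], [-7.6, 28.5, 2, 0, 0, -50.4], [-7.6, 28.5, 2, 0, 0, -50.4], [-7.6, 28.5, 2, 0, 0, -50.4], [-7.6, 28.5, 2, 0, 0, -50.4], [-7.6, 28.5, 2, 0, 0, -50.4], [-7.6, 28.5, 2, 0, 0, -50.4], [-7.6, 28.5, 2, 0, 0, -50.4], [-7.6, 28.5, 2, 0, 0, -50.4], [-7.6, 28.5, 2, 0, 0, -50.4], [-7.6, 28.5, 2, 0, 0, -50.4]]]' --claw 7.5

```text
time: 19.25
tool_pos: [0.5717, -0.0076, 0.1697]
tcp_rot: [2.12, 2.317, 0.008]
wrist_force: [0.2, 0.1, -0.3]
width: 0.878
```

```bash
python3 - <<'E'
from h import *
c=shot('wrist','w10');s=bot.read_state();print(s['time'])
m=lambda L:[(x/1000,y/1000) for x,y in L]
draw('w10',[place(.5685,.0409,5,m(rect(0,0,44,70)),.024)],'c10',(200,20,440,250),3)
print(move([.5685,.0409,.008],5))
E
```

```text
19.3
(array([ 4.83, -0.  , 16.22]), array([ 0.3 , -0.11,  0.1 ]))
```

View pics/c10.png

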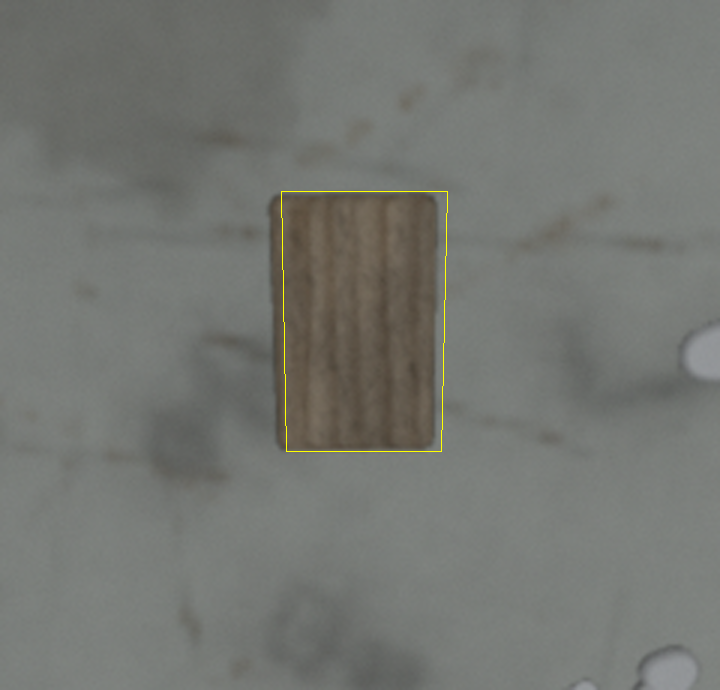

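Request:
servo_tool --plan '[[[2.5, -0.1, 3, 0.3, -0.1, 0], [4.8, -0.25, 6, 0.3, -0.1, 0], [4.8, -0.25, 9.5, 0.3, -0.1, 0], [4.8, -0.25, 12.5, 0.3, -0.1, 0], [4.8, -0.25, 15, 0.3, -0.1, 0], [4.8, -0.25, 16, 0.3, -0.1, 0], [4.8, -0.25, 16.2, 0.3, -0.1, 0], [4.8, -0.25, 16.2, 0.3, -0.1, 0], [4.8, -0.25, 16.2, 0.3, -0.1, 0]]]'

```text
time: 20.05
tool_pos: [0.5676, 0.0406, 0.01]
tcp_rot: [2.119, 2.317, 0.004]
wrist_force: [0.0, -1.2, -0.4]
width: 0.878
```

Request:
servo_tool --plan '[[[0, 0, 0, 0, 0, 0], [0, 0, 0, 0, 0, 0], [0, 0, 0, 0, 0, 0], [0, 0, 0, 0, 0, 0], [0, 0, 0, 0, 0, 0], [0, 0, 0, 0, 0, 0]]]' --claw 0

```text
time: 20.55
tool_pos: [0.5697, 0.0406, 0.0123]
tcp_rot: [2.117, 2.314, 0.008]
wrist_force: [0.0, -0.4, 6.5]
width: 0.512
```

```bash
python3 - <<'E'
from h import *
s=bot.read_state();print(s['tool_pos'],s['width'],s['wrist_force'],jaw(s))
P=cad(-48,-52);print(P,move([*(P-[.06*.707,.06*.707]),.22],134.72))
E
```

```text
[0.56970147 0.04057202 0.01233739] 0.5120999032804343 [ 0.01910767 -0.36677677  6.49899433] (np.float64(5.094162302109445), array([ 7.12216662e-03,  4.89274019e-04, -9.99974517e-01]))
[0.58212366 0.27148284] (array([ 19.04,  -1.17, -20.78]), array([ 0.39, -0.17, 50.37]))
```

Request:
servo_tool --plan '[[[0, 0, -3, 0, 0, 0], [0, 0, -7, 0, 0, 0], [0, 0, -11, 0, 0, 0], [2, 0, -14, 0, 0, 5], [19, -1.2, -20.8, 0.4, -0.2, 50.4], [19, -1.2, -20.8, 0.4, -0.2, 50.4], [19, -1.2, -20.8, 0.4, -0.2, 50.4], [19, -1.2, -20.8, 0.4, -0.2, 50.4], [19, -1.2, -20.8, 0.4, -0.2, 50.4], [19, -1.2, -20.8, 0.4, -0.2, 50.4], [19, -1.2, -20.8, 0.4, -0.2, 50.4], [19, -1.2, -20.8, 0.4, -0.2, 50.4], [19, -1.2, -20.8, 0.4, -0.2, 50.4], [19, -1.2, -20.8, 0.4, -0.2, 50.4], [19, -1.2, -20.8, 0.4, -0.2, 50.4]]]'

```text
time: 21.8
tool_pos: [0.5393, 0.2282, 0.2201]
tcp_rot: [2.905, 1.195, -0.001]
wrist_force: [0.3, 1.1, -0.2]
width: 0.509
```

```bash
python3 - <<'E'
from h import *
c=shot('wrist','w11');s=bot.read_state();print(s['time'],jaw(s))
P=cad(-48,-52);print(s['tool_pos'],P,move([*P,.05],134.72))
j,_=jaw(s);Q=s['tool_pos'];m=lambda L:[(x/1000,y/1000) for x,y in L]
draw('w11',[place(*CAD,m(rect(0,0,204,216)),.014),place(*CAD,m(rect(-48,-52,46,70)),.003),place(Q[0],Q[1],j,m(rect(0,0,44,70)),Q[2]-.0123+.024)],'c11')
E
```

```text
21.85 (np.float64(-45.29688029181315), array([-7.07012264e-04, -4.00745485e-04, -9.99999670e-01]))
[0.53937497 0.22820398 0.22007071] [0.58212366 0.27148284] (array([ 6.1 , -0.07, 17.  ]), array([-0.01,  0.04, -0.02]))
```

View pics/c11.png

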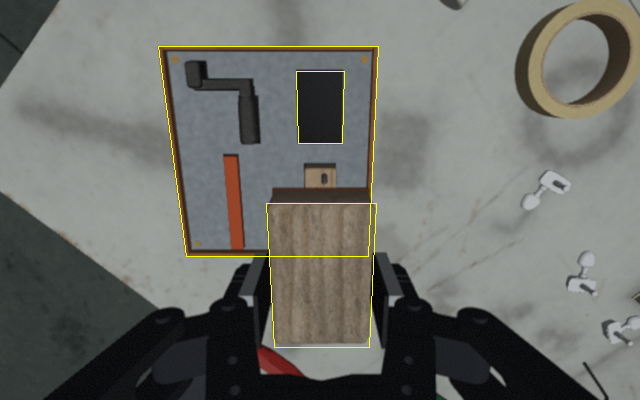

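Request:
servo_tool --plan '[[[3, 0, 2, 0, 0, 0], [6.1, 0, 4, 0, 0, 0], [6.1, 0, 7, 0, 0, 0], [6.1, 0, 10.5, 0, 0, 0], [6.1, 0, 14, 0, 0, 0], [6.1, 0, 16.5, 0, 0, 0], [6.1, 0, 17, 0, 0, 0], [6.1, 0, 17, 0, 0, 0], [6.1, 0, 17, 0, 0, 0]]]'

```text
time: 22.6
tool_pos: [0.5834, 0.2711, 0.0509]
tcp_rot: [2.906, 1.195, 0.0]
wrist_force: [1.4, -0.0, 0.0]
width: 0.516
```

```bash
python3 - <<'E'
from h import *
s=bot.read_state()
P=cad(-48,-52);print(s['tool_pos'],P,move([*P,.0157],134.72))
E
```

```text
[0.58339784 0.2710787  0.05092614] [0.58212366 0.27148284] (array([-0.06, -0.12,  3.52]), array([ 0.01, -0.01, -0.02]))
```

Request:
servo_tool --plan '[[[0, -0.05, 1.2, 0, 0, 0], [-0.05, -0.05, 2.4, 0, 0, 0], [-0.05, -0.05, 3.1, 0, 0, 0], [-0.05, -0.05, 3.4, 0, 0, 0], [-0.05, -0.05, 3.5, 0, 0, 0], [-0.05, -0.05, 3.5, 0, 0, 0]]]'

```text
time: 23.1
tool_pos: [0.5826, 0.2711, 0.0158]
tcp_rot: [2.906, 1.195, -0.0]
wrist_force: [0.7, 0.4, -0.3]
width: 0.509
```

Request:
servo_tool --plan '[[[0, 0, 0, 0, 0, 0], [0, 0, 0, 0, 0, 0], [0, 0, 0, 0, 0, 0], [0, 0, 0, 0, 0, 0], [0, 0, -2, 0, 0, 0], [0, 0, -5, 0, 0, 0], [0, 0, -9, 0, 0, 0], [0, 0, -13, 0, 0, 0], [-4, 0, -16, 0, 0, 0], [-8, 0, -19, 0, 0, 0], [-12, 0, -22, 0, 0, 0], [-12, 0, -22, 0, 0, 0], [-12, 0, -22, 0, 0, 0]]]' --claw 6

```text
time: 24.18
tool_pos: [0.4971, 0.1852, 0.2407]
tcp_rot: [2.905, 1.192, 0.01]
wrist_force: [-0.7, 0.1, 0.3]
width: 0.702
```

```bash
python3 - <<'E'
from h import *
c=shot('wrist','w12');s=bot.read_state();print(s['time'],s['tool_pos'])
m=lambda L:[(x/1000,y/1000) for x,y in L]
draw('w12',[place(*CAD,m(rect(0,0,204,216)),.014),place(*CAD,m(rect(-48,-52,44,70)),.027),place(*CAD,m(rect(-48,50,32,90)),.027),place(*CAD,m(rect(45,48,14,105)),.011),place(*CAD,m(rect(23.5,-40,19,46)),.0125),place(*CAD,m(rect(69,-83,14,24)),.022)],'c12',(180,20,440,250),3)
shot('scene','s12');shot('side','t12')
E
```

```text
24.2333 [0.49783138 0.1861682  0.23885672]
```

View pics/c12.png

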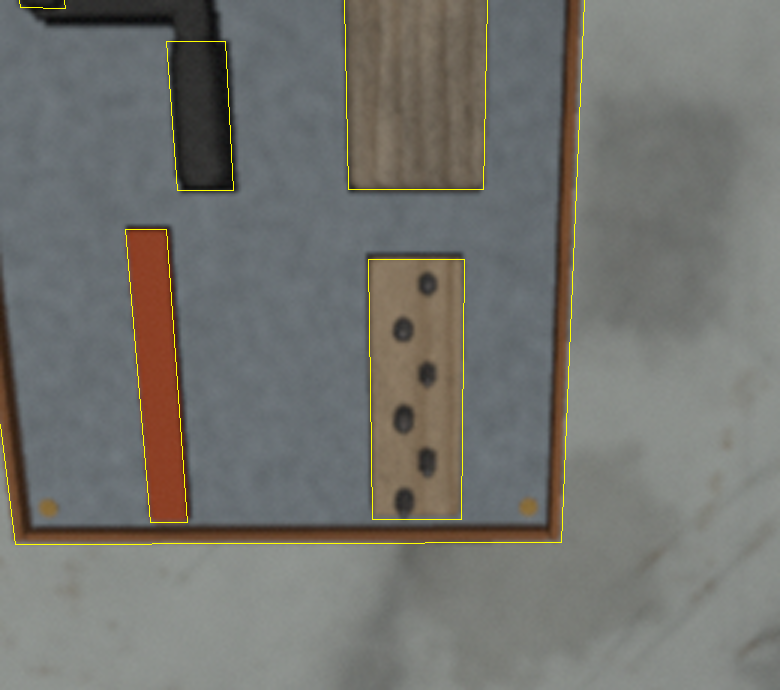

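View pics/t12.png

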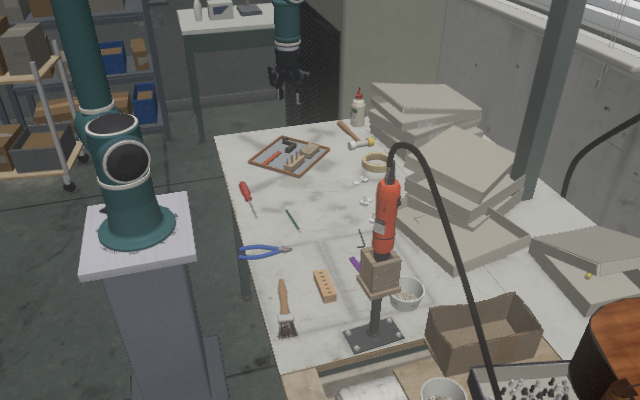

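View pics/s12.png

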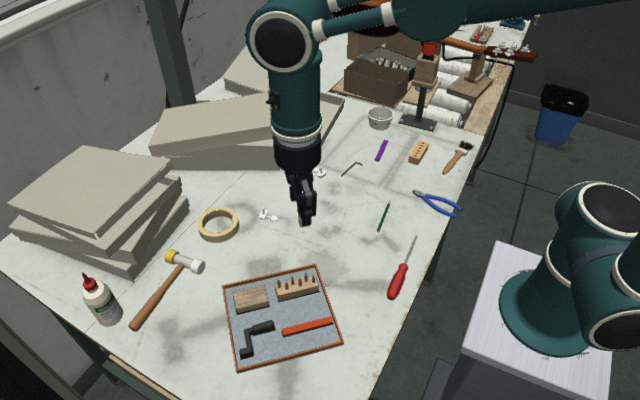

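All four tools lie on their outlines, within about 1 mm of the projected shapes. The hex key, pencil, empty block and purple stick have not moved, and the gripper is clear.

```bash
python3 -c "
from h import *
print(finish_job())"
```

```text
the job is handed in; nothing more can be done
None
```

I packed the caddy in the order you listed: peg winder, six-bit block, red-brown stick, sanding block. Each lies flat and lengthwise on its own outline. I handed the job in at about 24 s of the 109 s allowed, with the gripper empty and about 24 cm above the bench.

- **Placement check:** in the last wrist view, the stick, the bit block, and the parts of the sanding block and winder that were in frame matched the projected outlines to about 1 mm. The far ends of those two were out of frame. The winder's head had matched in an earlier wrist view, and the last scene view shows both tools whole in their places.
- **Look-alikes:** the last views show the hex key, pencil and empty block where they were. The purple stick, which I took as the wrong-colour look-alike, also stayed put.
- **Disagreements:**
  - My first estimate of the sanding block was about 2.5 mm off, and I corrected it before gripping.
  - The arm settled 1–2 mm off some commanded positions; I corrected for this before lowering each tool into the caddy.
- **Force:** the wrist force read at most about 7 N at the end of any move.

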